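Bring out the tweezers tray

TASK

First push the tray with the orange hex key case fully home into the instrument station; only then hook a fingertip behind the lip of the tray with the tweezers and draw it out all the way to its stop. Work only with the outside of the fingers: pinch neither lip, do not touch or lift the tweezers or the hex key case, and leave the things standing around where they are.

Things in the scene. Friction and masses are not known exactly. Their poses are not given: they have to be found in the camera images.
- station: low two-lane instrument station fixed to the worktop: white walls, clear flat hood, open at the front. 145 mm deep (x), 124 wide (y), 48 tall. Origin: centre of the underside; its front, where the trays come out, faces its -x, roughly to the robot's right; z up. Lanes at y = +30 and -30 mm; which tray is in which lane varies
- tweezers_tray (a joint): tray that carries the metal tweezers; joint in m: 0 = fully home, 0.10 = fully out at the stop (100 mm, along the station's -x). About 2 N friction plus light damping, stays where left. Aluminium with a dark mat, 56 mm wide, deck top 12 mm above the worktop; an upright lip across its front end always stands out of the station
- hexkey_tray (a joint): tray that carries the orange hex key case, alike in shape and size; joint in m: 0 = fully home, 0.10 = fully out at the stop (100 mm, along the station's -x). About 2 N friction plus light damping, stays where left. 
- tweezers_tray_edge (a point): middle of the top edge of the tweezers tray's lip, 36 mm above the worktop; moves with the tray. The lip is 8 mm thick: back face 4 mm behind this point (station +x), blue front face 4 mm before it. Behind the lip the deck is free for 54 mm up to a 5 mm ledge round the contents; with the tray home the hood begins 50 mm behind the lip
- hexkey_tray_edge (a point): the same point on the hex key tray's lip (same sizes)
- tweezers_tray_lip: aluminium rear half of the tweezers tray's lip, fixed to the tray. Its origin is not at the lip but about at the middle of the tray's load area (130 x 52 mm), on the worktop, 127 mm behind the lip
- tweezers_tray_pad: blue pad, the front half of the same lip (origin as for tweezers_tray_lip)
- hexkey_tray_lip: aluminium rear half of the hex key tray's lip (origin likewise, in its own tray)
- hexkey_tray_pad: blue pad, the front half of that lip (origin likewise)
- tweezers: loose metal tweezers, 122x13x10 mm, lying lengthwise in their tray under the clear hood. Origin: centre of the underside
- hexkeys: loose orange hex key case, 100x30x20 mm, lying lengthwise in the other tray. Origin: centre of the underside
- beaker: bystander: empty clear beaker, 52 mm wide, 60 tall. Origin: centre of the underside
- red_marker: bystander: marker with red cap, 132 mm long, lying. Origin: centre of the underside
- timer: bystander: white timer, 64x64x20 mm. Origin: centre of the underside
- stopper: bystander: red-brown stopper, 34 mm wide, 26 tall. Origin: centre of the underside
- dish: bystander: clear petri dish, 61 mm wide, 13 tall. Origin: centre of the underside
- vial: bystander: red-capped vial, 15 mm wide, 50 tall. Origin: centre of the underside

How it is judged (in metres and radians):
On the way, in this order (a step that is already met when the one before it is completed fails the run):
1. the hex key tray is pushed fully home (within 6 mm) while the tweezers tray is still in (less than 30 mm out) (value of joint hexkey_tray below 0.006 m and value of joint tweezers_tray below 0.03 m), for 0.2 s.
2. the tweezers tray is drawn out to its stop (at least 92 of 100 mm), the hex key tray home (value of joint tweezers_tray above 0.092 m and value of joint hexkey_tray below 0.008 m), for 0.2 s.
At the end, for the whole second after the job is handed in: The tweezers tray is at its outer stop (at least 92 of 100 mm out), the hex key tray home (less than 8 mm out), the tweezers and the hex key case lie flat in their own trays (tweezers within 20 mm, hex key case within 30 mm of the tray's middle), all at rest (all of step 2 and horizontal distance between tweezers and tweezers_tray_lip below 0.02 m and horizontal distance between hexkeys and hexkey_tray_lip below 0.03 m and height (world z) of each of tweezers, hexkeys below 0.018 m and linear speed of each of tweezers, hexkeys below 0.01 m/s and velocity of joint tweezers_tray between -0.01 and 0.01 m/s); the robot touches nothing.
It fails at once if a finger presses on the tweezers or the hex key case (over 0.5 N) (contact force between any of the arm, the fingers and tweezers above 0.5 N or contact force between any of the arm, the fingers and hexkeys above 0.5 N).
It fails at once if a tray's lip is pinched: fingers press on its back and its front pad at once (over 1.5 N each) ((contact force between the fingers and tweezers_tray_lip above 1.5 N and contact force between the fingers and tweezers_tray_pad above 1.5 N) or (contact force between the fingers and hexkey_tray_lip above 1.5 N and contact force between the fingers and hexkey_tray_pad above 1.5 N)).
It fails at once if the tweezers or the case are lifted or tipped (height (world z) of any of tweezers, hexkeys above 0.025 m or angle between any of tweezers, hexkeys's own z axis and vertical above 0.2 rad).
It fails at once if a bystander is moved by more than 20 mm (distance of any of beaker, red_marker, timer, stopper, dish, vial from where it was at the start of the episode above 0.02 m).
It also fails if it takes over 43 s, if anything falls off the work surface, if the arm or the gripper's body presses on something with over 40 N, if the wrist force passes 120 N, or if a joint passes its speed limit or range.

ROBOT

A 6-joint arm with a two-finger parallel gripper is mounted at the origin on a cart in front of the work surface, level with it; the furniture and walls round the work are solid. World frame = base frame: x ahead of the robot, y to its left, z up, the work surface at z = 0. Lengths are in m, angles in degrees, forces in N, time in s.
With the tool pointing down it reaches from about 0.4 to 0.825 m from the base axis. Payload 7 kg.
Tool frame: the origin (TCP) lies on the centre line of the jaws, within the pads' length; the fingertips stand 14 mm ahead of it and the grasp point (between the pads) lies 5 mm behind it; z points along the fingers, x is the direction in which the jaws open and shut, and the axes are right-handed (so a half turn about z gives the same grasp; the last joint's range is limited). The gripper opens to 88 mm and grips with 3 to 60 N. Pads are 19 mm wide; open, the fingers measure 130 mm over their backs; the gripper's body (78 mm by 193 mm) begins 47 mm behind the grasp point.
Start: joints at [-56.201, 20.546, 0.682, 0, -70.136, -16.507], TCP at [0.201, -0.644, 0.241] pointing down, gripper open.
Joint ranges: [-176.03, 176.03], [-82.01, 121.73], [-58.28, 71.71], [-173.87, 95.51], [-174.79, -0.11], [-173.66, 173.66]. Speed limits (degrees/s): [136.94, 136.94, 172.46, 180, 180, 180].

INTERFACE

Orientations are given as [roll, pitch, yaw] about the fixed x, y, z axes, in that order (R = Rz(yaw) Ry(pitch) Rx(roll)).
In Python, from plant import * gives the robot as it stands.
- The arm moves only by the shell command python3 -m handwheel 'ROWS' [OPENING]. ROWS is JSON, a list of rows, each a list of 2 entries, a list of its own where there are three numbers: the shift along the tool's x, y, z each as a share of 0.2 m, from -1 to 1, then the turn, a rotation vector about the tool's x, y, z each as a share of 360 degrees, from -1 to 1. In form: [[[tx, ty, tz], [ax, ay, az]], ...]. A call has 1 to 5 rows; each row is the pose to reach, as a shift and turn from the pose commanded when the call began, along the tool's axes at that moment, turning the shorter way round; what a row does not reach only later rows make up. A row lasts 1/12 s, in which the tool goes at most 41.7 mm and 7.16 degrees, less where a joint would pass 70% of its speed; a pose out of reach is approached as far as the arm can. A call with a number of a shift or a turn outside -1 to 1 is refused whole. A call with a gripper value outside its range is refused whole. OPENING is the closure, from -1 (fully open) to 1 (shut), set as the call begins (- or left out, the last holds). The fingers move at their own pace and stop on an object; the grip force is fixed at half the most. Time passes only in rows, so rows that repeat a pose let the fingers close. It gives the time, the measured TCP pose, the force and the opening at its end, in the units of the state.
- get_obs(): the state, without advancing time (a new reading comes with each control period).
- snapshot(name): name is "side" or "top" or "wrist"; returns a dict with "color" (384x512x3 uint8, red, green, blue), "z_map" (384x512 float32, m along the optical axis (not along the pixel's ray), 0 where there is no reading), "intrinsics" (3x3 intrinsics, pixels), "rvec" (rotation vector, rad) and "tvec" (3), from world to camera coordinates, as OpenCV has them. Camera axes: x right, y down, z forward; pixel columns grow to the right and rows downward; lengths in m; the calibration is good to about 2 mm. A picture is of the moment at which its call begins.
- close_job(): hands the job in, once; it reports no verdict.
The state is a dict: "clock": time; "joint_pos": joint angles; "qvel": joint speeds; "tau": joint torques, N m; "tool_pos": TCP position; "orientation": TCP orientation; "force": force on the tool from outside, world axes, zero at the start; "moment": the same for the moment, N m; "opening": finger opening in m.
Only numpy, scipy, OpenCV 4.12 (cv2) and the standard library are available. Lean on these libraries where they do the work, as an engineer would, in place of code of your own. Each camera call takes 0.05 s, during which the arm holds its last target. There are 200 camera calls.

## Working session

There is one attempt and no reset: what is moved stays moved. The work goes in short steps, Python scripts to look and compute and a shell command to move; the robot and the scene stay as the last step left them, time stands still between calls to the robot, and variables do not carry over. Pictures are saved under pics/ and viewed, about 8 in all and at most 12, crops included, and the job is handed in when it is done.

```bash
mkdir -p pics
python3 - <<'E'
from plant import *
import cv2,numpy as np
o=get_obs();print({k:np.round(v,3).tolist() for k,v in o.items()})
ims=[]
for n in["top","side"]:
    s=snapshot(n);np.savez(f"{n}0.npz",**s);print(n,s["intrinsics"].tolist(),s["rvec"],s["tvec"]);cv2.imwrite(f"pics/{n}0.png",s["color"][...,::-1])
E
```

```text
{'clock': 0.0, 'joint_pos': [-56.203, 20.591, 0.634, -0.02, -70.135, -16.508], 'qvel': [0.027, 0.034, 0.067, -0.031, -0.003, 0.085], 'tau': [-0.001, -58.272, 29.306, 6.997, 0.007, -0.0], 'tool_pos': [0.2, -0.644, 0.24], 'orientation': [-179.992, -0.094, 107.282], 'force': [0.224, -0.157, 0.627], 'moment': [-0.063, -0.01, 0.021], 'opening': 0.088}
top [[378.72416711978036, 0.0, 255.1990682289102], [0.0, 378.72416711978036, 191.2354940253739], [0.0, 0.0, 1.0]] [ 2.07622074 -2.13543778  0.23344596] [0.00960019 0.50971815 1.10543203]
side [[422.9726890792964, 0.0, 262.16398092680646], [0.0, 422.9726890792964, 188.3967392663002], [0.0, 0.0, 1.0]] [ 0.55467273 -2.6488072   1.25267062] [0.46372983 0.21529934 1.14222693]
```

View pics/top0.png

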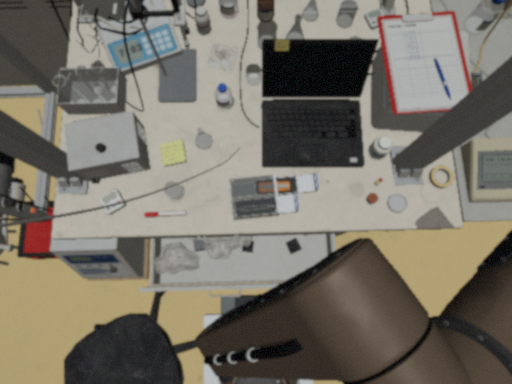

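View pics/side0.png

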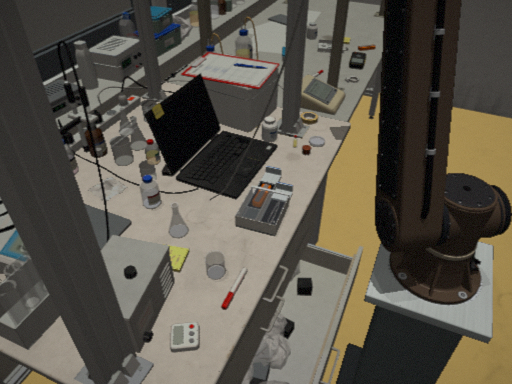

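The top view shows the station at about (265,197) with its front to the right. The orange-case tray is in the upper lane with its lip near (315,182), and the tweezers lip is near (296,202). The laptop lies just beyond. I'll zoom in and measure.

```bash
cat > h.py <<'E'
import numpy as np,cv2
def load(n): return dict(np.load(n))
def w(s,u,v,h=None):
    R=cv2.Rodrigues(s["rvec"])[0];K=s["intrinsics"];d=R.T@np.linalg.inv(K)@[u,v,1];c=-R.T@s["tvec"]
    return c+d*((h-c[2])/d[2]) if h is not None else c+d*s["z_map"][int(round(v)),int(round(u))]
def pix(s,P): return cv2.projectPoints(np.float64(P).reshape(-1,1,3),s["rvec"],s["tvec"],s["intrinsics"],None)[0][:,0]
E
python3 - <<'E'
from h import *
s=load("top0.npz")
c=s["color"][165:230,215:335,::-1];cv2.imwrite("pics/c0.png",cv2.resize(c,None,fx=6.5,fy=6.5,interpolation=cv2.INTER_CUBIC))
R=cv2.Rodrigues(s["rvec"])[0];K=s["intrinsics"]
v,u=np.mgrid[0:384,0:512];z=s["z_map"];P=((np.stack([(u-K[0,2])/K[0,0]*z,(v-K[1,2])/K[1,1]*z,z],-1))-s["tvec"])@R
print((P[168:226:3,226:326:4,2]*1000).round().astype(int))
hs=cv2.cvtColor(s["color"],cv2.COLOR_RGB2HSV)
m=(hs[...,0]>100)&(hs[...,0]<125)&(hs[...,1]>80);m[:165]=0;m[225:]=0;m[:,:280]=0;m[:,330:]=0
n,l,st,ce=cv2.connectedComponentsWithStats(m.astype(np.uint8))
for i in range(1,n):print(st[i],ce[i],w(s,*ce[i],0.03))
print("hood corners px->", w(s,231,178,.048),w(s,234,218,.048))
E
```

```text
[[  -2    0    3   -2   -1   -1    1    4   -2    5   -2    1   -1    4
    -3    0    0    5    0   -4    5   -3   -1    4    1]
 [   1    1    4    1    6    4   -2    2    4   -2   -1    3    0    0
     4   -3    0   -2    1    3    3    0   -3    0    1]
 [   3    1    1    1   -4    0   -1    3   -1    0   -3   -2   48    0
     2    3    1    0    3   -5    5    1   41    0    0]
 [   4    3    1    2    4   47   47   48   47   43   47   47   49    0
    13   13   11   15   11   14   11   14   30    4   -1]
 [   2   44   50   48   48   50   49   49   45   50   47   53   49   15
    10    7   13   19    8   11   11   14   21    0   -1]
 [   5   49   47   46   48   45   41   46   50   50   48   50   45   33
    29   32   12   11   11    9   13   12   14    2    2]
 [   0   50   48   45   47   46   45   52   46   48   50   51   45   34
    37   33   30   12   12   12   10   14   13   35    3]
 [   5 1190   49   47   46   46   50   47   45   47   44   50   48   29
    30   33   16   13   15   14   16   12   12   -1    0]
 [   0   -3   44   43   47   50   53   47   48   46   48   4
[... 888 characters left out ...]
 49   47   49   52   47   46   43
     8    0    2   -2    1   -1    6    2    1    4    3]
 [   0    1   49   48   48   51   43   34   28   17    6    0    3   -2
    -2   -3    0    0   -5    3    1    1    1    1    3]
 [  -2    4   13    8   -3    3   -1   -2   -1    1    0    2    4   -2
    -4   -4 1190   -1    1   -1 1190    2    0    2    1]
 [   8    0    0   -1    1    1    1    4    1   -1   -2    0    2    0
     2   -3    0    1    4   -1    4    3   -3   -2    1]
 [   0    0    2    0    2    0   -1   -4    4    1    0   -3    2    2
     1    0   -3   -3   -3   -1   -2    1    0    0    5]]
hood corners px-> [0.5559498  0.06937169 0.048     ] [0.43005849 0.0620108  0.048     ]
```

View pics/c0.png

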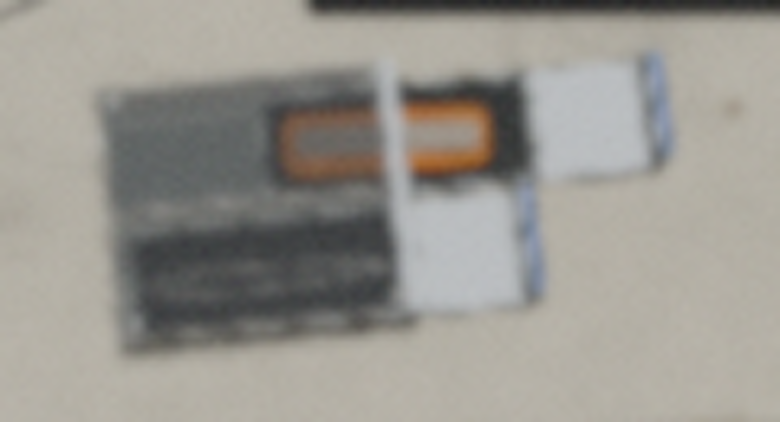

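The crop shows the hex lip at crop (657,110), about 52 mm further out than the tweezers lip at (530,245). The tweezers tray looks home, and the lane ends are visible.

Run:
```python
from h import *
s=load("top0.npz")
q=lambda x,y,h:w(s,215-.42+x/6.5,165-.42+y/6.5,h)
for n,x,y,h in [("hexA",648,52,.036),("hexB",664,165,.036),("twA",523,182,.036),("twB",536,300,.036),("bl",103,95,.048),("br",125,350,.048),("fr",410,322,.048),("fl",380,68,.048),("hexlipback",640,110,.036),("hexlipback/deck",640,110,.012)]:print(n,q(x,y,h).round(4))
a=q(648,52,.036);b=q(664,165,.036);c=q(523,182,.036);d=q(536,300,.036)
for p,r in((a,b),(c,d)):
    e=r-p;print("mid",(p+r)/2,"len",np.linalg.norm(e),"lipdir deg",np.degrees(np.arctan2(e[1],e[0])))
# min area rect of hood
R=cv2.Rodrigues(s["rvec"])[0];K=s["intrinsics"]
v,u=np.mgrid[0:384,0:512];z=s["z_map"];P=((np.stack([(u-K[0,2])/K[0,0]*z,(v-K[1,2])/K[1,1]*z,z],-1))-s["tvec"])@R
m=(P[...,2]>.040)&(P[...,2]<.056)&(u>220)&(u<292)&(v>170)&(v<225)
m=cv2.morphologyEx(m.astype(np.uint8),cv2.MORPH_OPEN,np.ones((3,3)))>0
r=cv2.minAreaRect((P[m][:,:2]*1000).astype(np.float32));print(r,cv2.boxPoints(r).round())
```

```text
hexA [ 0.5693 -0.1928  0.036 ]
hexB [ 0.5129 -0.197   0.036 ]
twA [ 0.5065 -0.1289  0.036 ]
twB [ 0.449  -0.1322  0.036 ]
bl [0.5522 0.0712 0.048 ]
br [0.4288 0.0626 0.048 ]
fr [ 0.4382 -0.0712  0.048 ]
fl [ 0.5618 -0.0618  0.048 ]
hexlipback [ 0.5404 -0.1872  0.036 ]
hexlipback/deck [ 0.5463 -0.1911  0.012 ]
mid [ 0.54110193 -0.19494075  0.036     ] len 0.05654489811647294 lipdir deg -175.73709530152553
mid [ 0.47774004 -0.13053623  0.036     ] len 0.057554485746399445 lipdir deg -176.7592449826318
((498.9857482910156, -1.5984115600585938), (124.69303131103516, 144.8030242919922), 4.240909576416016) [[431.  66.]
 [442. -78.]
 [567. -69.]
 [556.  75.]]
```

```bash
cat >> h.py <<'E'
from scipy.spatial.transform import Rotation as Ro
C=np.array([.499,-.0016]);X=np.array([-.0739,.9973]);Y=np.array([-.9973,-.0739]);YAW=-175.75
def go(a,l,z,yaw=YAW):
    from plant import get_obs
    o=get_obs();p=o["tool_pos"];R=Ro.from_euler("xyz",o["orientation"],degrees=True)
    t=np.r_[C+a*X+l*Y,z];r=(R.inv()*Ro.from_euler("xyz",[180,0,yaw],degrees=True)).as_rotvec(degrees=True)
    d=np.array(p)[:2]-C
    print("t",o["clock"],"p",np.round(p,4),"a,l",(d@X).round(4),(d@Y).round(4),"rpy",np.round(o["orientation"],2),"F st",np.round([np.dot(o["force"][:2],X),np.dot(o["force"][:2],Y),o["force"][2]],1),"open",o["opening"])
    print("shares",(R.inv().apply(t-p)/.2).round(3),(r/360).round(4))
E
python3 -m handwheel '[[[0.5,0.8,0],[0,0,-0.1]],[[0.5,0.8,0],[0,0,-0.1]],[[0.5,0.8,0],[0,0,-0.1]],[[0.5,0.8,0],[0,0,-0.1]],[[0.5,0.8,0],[0,0,-0.1]]]' 1
python3 -c "
from h import *;go(-.245,-.029,.15)"
```

```text
clock: 0.52
tool_pos: [0.3254, -0.4986, 0.2404]
orientation: [180.0, -0.0, 143.5]
force: [0.5, -0.1, -0.4]
opening: 0.0603
t 0.5167 p [ 0.3254 -0.4986  0.2404] a,l -0.4828 0.2098 rpy [ 1.7996e+02 -1.0000e-02  1.4353e+02] F st [-0.1 -0.5 -0.4] open 0.06032187019875066
shares [-0.13   1.68   0.453] [ 1.000e-04  0.000e+00 -1.131e-01]
```

```bash
python3 -m handwheel '[[[-0.08,1,0.15],[0,0,-0.1]],[[-0.08,1,0.15],[0,0,-0.1]],[[-0.08,1,0.15],[0,0,-0.1]],[[-0.08,1,0.15],[0,0,-0.1]],[[-0.08,1,0.15],[0,0,-0.1]]]' 1
python3 -c "
from h import *;go(-.245,-.029,.15)"
```

```text
clock: 0.93
tool_pos: [0.4576, -0.3489, 0.21]
orientation: [180.0, -0.0, 179.3]
force: [0.3, -0.3, -0.3]
opening: 0.0263
t 0.9333 p [ 0.4576 -0.3489  0.21  ] a,l -0.3433 0.067 rpy [ 1.7998e+02 -1.0000e-02  1.7928e+02] F st [-0.3 -0.2 -0.3] open 0.026288897671139663
shares [-0.436  0.531  0.3  ] [ 0.0001 -0.     -0.0138]
```

```bash
python3 -m handwheel '[[[-0.436,0.53,0.3],[0,0,-0.0138]],[[-0.436,0.53,0.3],[0,0,-0.0138]],[[-0.436,0.53,0.3],[0,0,-0.0138]],[[-0.436,0.53,0.3],[0,0,-0.0138]],[[-0.436,0.53,0.3],[0,0,-0.0138]]]' 1
python3 - <<'E'
from h import *;go(-.245,-.029,.032)
from plant import *
s=snapshot("wrist");np.savez("w1.npz",**s);cv2.imwrite("pics/w1.png",s["color"][...,::-1])
E
```

```text
clock: 1.35
tool_pos: [0.547, -0.2432, 0.1475]
orientation: [179.9, -0.2, -175.9]
force: [0.1, 0.3, -0.7]
opening: 0.0006
t 1.35 p [ 0.547  -0.2432  0.1475] a,l -0.2445 -0.03 rpy [ 179.92   -0.21 -175.93] F st [ 0.2 -0.1 -0.7] open 0.0005583880713571252
shares [ 0.003 -0.003  0.577] [ 0.0002 -0.0006 -0.0005]
```

View pics/w1.png

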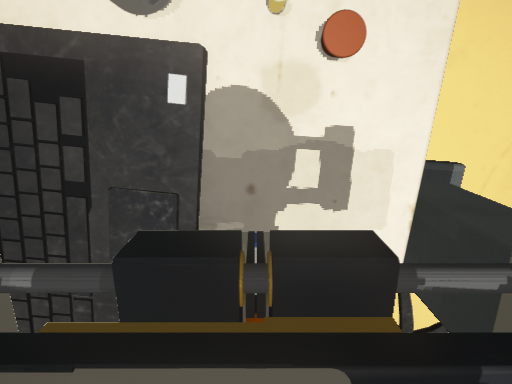

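The wrist view looks away from the station: laptop at left, stopper at (345,35), and clear worktop under the fingers. I'll descend.

```bash
python3 -m handwheel '[[[0,0,0.2],[0,0,0]],[[0,0,0.4],[0,0,0]],[[0,0,0.52],[0,0,0]],[[0,0,0.577],[0,0,0]],[[0,0,0.577],[0,0,0]]]' 1
python3 -m handwheel '[[[0,0.05,0],[0,0,0]],[[0,0.1,0],[0,0,0]],[[0,0.15,0],[0,0,0]],[[0,0.2,0],[0,0,0]],[[0,0.25,0],[0,0,0]]]' 1
python3 -c "
from h import *;go(-.14,-.029,.032)"
```

```text
clock: 1.82
tool_pos: [0.5436, -0.2472, 0.0328]
orientation: [179.9, -0.3, -176.2]
force: [-0.6, -0.1, -0.1]
opening: 0.0006
clock: 2.23
tool_pos: [0.5432, -0.196, 0.0367]
orientation: [-180.0, 0.1, -176.1]
force: [0.5, -2.8, 2.2]
opening: 0.0004
t 2.2333 p [ 0.5432 -0.196   0.0367] a,l -0.1971 -0.0297 rpy [-1.7996e+02  1.5000e-01 -1.7607e+02] F st [-2.8 -0.3  2.2] open 0.00038118394409933934
shares [0.005 0.286 0.023] [-0.0001  0.0004 -0.0009]
```

```bash
python3 -m handwheel '[[[0,0.05,0.01],[0,0,0]],[[0,0.1,0.02],[0,0,0]],[[0,0.15,0.02],[0,0,0]],[[0,0.2,0.02],[0,0,0]],[[0,0.23,0.02],[0,0,0]]]' 1
python3 -m handwheel '[[[0,0.01,0],[0,0,0]],[[0,0.02,0],[0,0,0]],[[0,0.03,0],[0,0,0]],[[0,0.04,0],[0,0,0]],[[0,0.05,0],[0,0,0]]]' 1
python3 -c "
from h import *;go(-.14,-.029,.032)"
```

```text
clock: 2.65
tool_pos: [0.5392, -0.1496, 0.0311]
orientation: [180.0, -0.0, -176.1]
force: [-0.4, -2.3, 1.4]
opening: 0.0003
clock: 3.07
tool_pos: [0.5385, -0.1412, 0.0311]
orientation: [-180.0, -0.0, -176.1]
force: [0.7, -12.6, 0.9]
opening: 0.0005
t 3.0667 p [ 0.5385 -0.1412  0.0311] a,l -0.1422 -0.0291 rpy [-1.7999e+02 -1.0000e-02 -1.7614e+02] F st [-12.7   0.2   0.9] open 0.000497993368928509
shares [ 0.     0.011 -0.005] [-0.     -0.     -0.0011]
```

```bash
python3 -m handwheel '[[[0,0.01,0],[0,0,0]],[[0,0.015,0],[0,0,0]],[[0,0.015,0],[0,0,0]],[[0,0.015,0],[0,0,0]],[[0,0.015,0],[0,0,0]]]' 1
python3 -c "
from h import *;go(-.14,-.029,.032)"
```

```text
clock: 3.48
tool_pos: [0.5385, -0.1411, 0.0312]
orientation: [-179.8, -0.0, -176.1]
force: [4.5, -22.0, -3.2]
opening: 0.0003
t 3.4833 p [ 0.5385 -0.1411  0.0312] a,l -0.142 -0.0291 rpy [-1.7983e+02 -3.0000e-02 -1.7612e+02] F st [-22.3  -2.8  -3.2] open 0.0003240044993960984
shares [ 0.     0.01  -0.004] [-0.0005 -0.0001 -0.001 ]
```

The force jumped to 22 N with no further motion, so the hex tray is home. I'll back off, rise, and check with the top camera.

```bash
python3 -m handwheel '[[[0,-0.1,0],[0,0,0]],[[0,-0.15,-0.1],[0,0,0]],[[0,-0.15,-0.3],[0,0,0]],[[0,-0.15,-0.45],[0,0,0]],[[0,-0.15,-0.45],[0,0,0]]]' 1
python3 - <<'E'
from h import *;go(-.0985,.03,.12)
from plant import *
s=snapshot("side");np.savez("s1.npz",**s)
cv2.imwrite("pics/s1.png",cv2.resize(s["color"][140:250,210:340,::-1],None,fx=5,fy=5,interpolation=cv2.INTER_CUBIC))
s0=load("side0.npz")
E
```

```text
clock: 3.9
tool_pos: [0.5436, -0.1686, 0.1271]
orientation: [-179.9, 0.5, -176.1]
force: [1.3, 0.1, 0.2]
opening: 0.0003
t 3.9 p [ 0.5436 -0.1686  0.1271] a,l -0.1699 -0.0321 rpy [-179.92    0.49 -176.11] F st [-0.  -1.3  0.2] open 0.00026381170559172044
shares [0.313 0.355 0.032] [-0.0002  0.0014 -0.001 ]
```

View pics/s1.png

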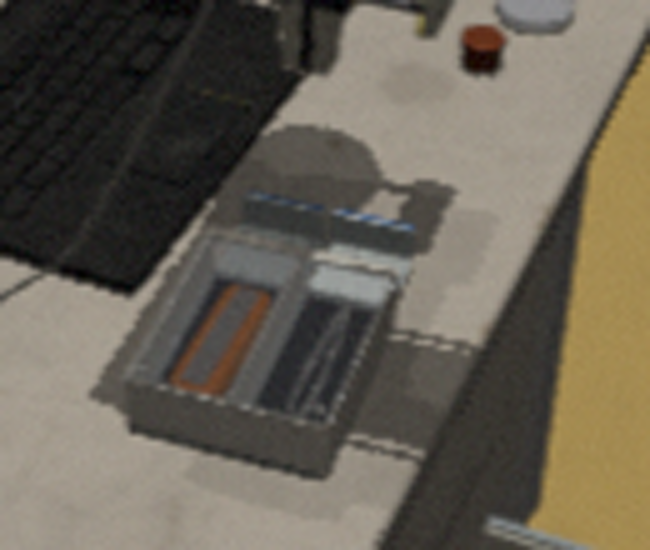

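The side view shows both lips in one line, from (250,197) to (410,230), so both trays are home with their contents in place. Next I'll move above the tweezers tray deck and go down between lip and hood.

```bash
python3 -m handwheel '[[[0.15,0.17,0],[0,0,0]],[[0.313,0.355,0],[0,0,0]],[[0.313,0.355,0],[0,0,0]],[[0.313,0.355,0],[0,0,0]],[[0.313,0.355,0],[0,0,0]]]' 1
python3 -c "
from h import *;go(-.0985,.03,.033)"
```

```text
clock: 4.37
tool_pos: [0.4726, -0.1008, 0.121]
orientation: [180.0, -0.0, -176.0]
force: [-0.1, -0.0, 0.6]
opening: 0.0005
t 4.3667 p [ 0.4726 -0.1008  0.121 ] a,l -0.097 0.0337 rpy [ 1.7999e+02 -2.0000e-02 -1.7604e+02] F st [-0.   0.1  0.6] open 0.00048345308383810465
shares [-0.018 -0.008  0.44 ] [ 0.     -0.0001 -0.0008]
```

```bash
python3 -m handwheel '[[[-0.018,-0.01,0.12],[0,0,0]],[[-0.018,-0.01,0.25],[0,0,0]],[[-0.018,-0.01,0.35],[0,0,0]],[[-0.018,-0.01,0.42],[0,0,0]],[[-0.018,-0.01,0.435],[0,0,0]]]' 1
python3 -c "
from h import *;go(-.0985,.03,.033)"
```

```text
clock: 4.78
tool_pos: [0.4747, -0.105, 0.0312]
orientation: [-180.0, -0.3, -176.3]
force: [-0.3, -0.4, 0.2]
opening: 0.0005
t 4.7833 p [ 0.4747 -0.105   0.0312] a,l -0.1014 0.0319 rpy [-179.98   -0.31 -176.32] F st [-0.4  0.3  0.2] open 0.00045422454373801136
shares [-0.009  0.014 -0.009] [-0.     -0.0008 -0.0016]
```

```bash
python3 -m handwheel '[[[0,-0.02,0],[0,0,0]],[[0,-0.05,0],[0,0,0]],[[0,-0.08,0],[0,0,0]],[[0,-0.11,0],[0,0,0]],[[0,-0.14,0],[0,0,0]]]' 1
python3 -m handwheel '[[[0,-0.03,0],[0,0,0]],[[0,-0.06,0],[0,0,0]],[[0,-0.09,0],[0,0,0]],[[0,-0.12,0],[0,0,0]],[[0,-0.15,0],[0,0,0]]]' 1
python3 -m handwheel '[[[0,-0.03,0],[0,0,0]],[[0,-0.06,0],[0,0,0]],[[0,-0.09,0],[0,0,0]],[[0,-0.12,0],[0,0,0]],[[0,-0.15,0],[0,0,0]]]' 1
python3 -c "
from h import *;go(-.215,.03,.033)"
```

```text
clock: 5.2
tool_pos: [0.48, -0.1312, 0.035]
orientation: [180.0, 0.1, -176.1]
force: [0.2, 2.9, -1.0]
opening: 0.0004
clock: 5.62
tool_pos: [0.4809, -0.1616, 0.0343]
orientation: [-180.0, 0.0, -176.1]
force: [0.8, 3.3, 0.1]
opening: 0.0004
clock: 6.03
tool_pos: [0.4828, -0.1915, 0.0341]
orientation: [180.0, -0.0, -176.1]
force: [1.7, 2.4, 1.3]
opening: 0.0001
t 6.0333 p [ 0.4828 -0.1915  0.0341] a,l -0.1882 0.0302 rpy [ 180.     -0.   -176.12] F st [ 2.3 -1.9  1.3] open 6.10653617118559e-05
shares [-0.002 -0.134  0.006] [ 0.    -0.    -0.001]
```

```bash
python3 -m handwheel '[[[0,-0.025,0],[0,0,0]],[[0,-0.05,0],[0,0,0]],[[0,-0.075,0],[0,0,0]],[[0,-0.1,0],[0,0,0]],[[0,-0.115,0],[0,0,0]]]' 1
python3 -m handwheel '[[[0,-0.01,0],[0,0,0]],[[0,-0.02,0],[0,0,0]],[[0,-0.03,0],[0,0,0]],[[0,-0.04,0],[0,0,0]],[[0,-0.04,0],[0,0,0]]]' 1
python3 -c "
from h import *;go(-.215,.03,.033)"
```

```text
clock: 6.45
tool_pos: [0.4843, -0.2144, 0.0341]
orientation: [180.0, -0.0, -176.1]
force: [1.7, 2.6, -0.6]
opening: 0.0002
clock: 6.87
tool_pos: [0.4843, -0.2162, 0.034]
orientation: [179.6, -0.0, -176.2]
force: [-2.3, 46.8, 14.0]
opening: 0.0003
t 6.8667 p [ 0.4843 -0.2162  0.034 ] a,l -0.213 0.0305 rpy [ 179.63   -0.   -176.19] F st [46.9 -1.2 14. ] open 0.0002620809728986422
shares [-0.002 -0.01   0.005] [ 0.001  -0.     -0.0012]
```

The force spiked to 47 N with the travel at about 100 mm, so the tray is at its stop. I'll back off, rise and check.

```bash
python3 -m handwheel '[[[0,0.04,0],[0,0,0]],[[0,0.08,0],[0,0,0]],[[0,0.1,0],[0,0,0]],[[0,0.1,0],[0,0,0]],[[0,0.1,0],[0,0,0]]]' 1
python3 -m handwheel '[[[0,0,-0.15],[0,0,0]],[[0,0,-0.3],[0,0,0]],[[0,0,-0.5],[0,0,0]],[[0,0,-0.65],[0,0,0]],[[0,0,-0.65],[0,0,0]]]' 1
python3 -m handwheel '[[[0,-0.2,-0.1],[0,0,0]],[[0,-0.4,-0.1],[0,0,0]],[[0,-0.6,-0.1],[0,0,0]],[[0,-0.8,-0.1],[0,0,0]],[[0,-0.8,-0.1],[0,0,0]]]' 1
python3 - <<'E'
from h import *;go(-.215,.03,.033)
from plant import *
s=snapshot("top");np.savez("t2.npz",**s)
cv2.imwrite("pics/t2.png",cv2.resize(s["color"][155:235,215:415,::-1],None,fx=4,fy=4,interpolation=cv2.INTER_CUBIC))
s=snapshot("side");cv2.imwrite("pics/s2.png",cv2.resize(s["color"][130:250,210:340,::-1],None,fx=4.5,fy=4.5,interpolation=cv2.INTER_CUBIC))
E
```

```text
clock: 7.28
tool_pos: [0.4832, -0.2021, 0.0341]
orientation: [-180.0, -0.0, -176.1]
force: [-0.3, -0.4, -0.4]
opening: 0.0004
clock: 7.7
tool_pos: [0.4868, -0.2034, 0.1708]
orientation: [-179.8, 0.5, -176.1]
force: [0.7, 0.0, 0.2]
opening: 0.0004
clock: 8.12
tool_pos: [0.4937, -0.3678, 0.1833]
orientation: [-179.9, -0.1, -176.4]
force: [1.9, 1.3, 1.0]
opening: 0.0005
t 8.1167 p [ 0.4937 -0.3678  0.1833] a,l -0.3648 0.0323 rpy [-1.7993e+02 -7.0000e-02 -1.7637e+02] F st [ 1.2 -2.   1. ] open 0.00048717673576766313
shares [-0.004  0.75   0.751] [-0.0002 -0.0002 -0.0017]
```

View pics/t2.png

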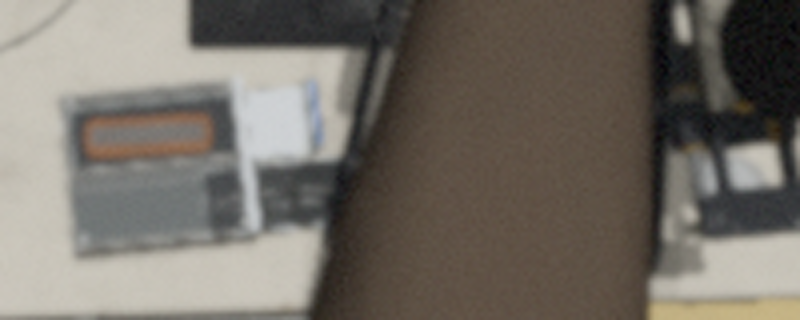

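View pics/s2.png

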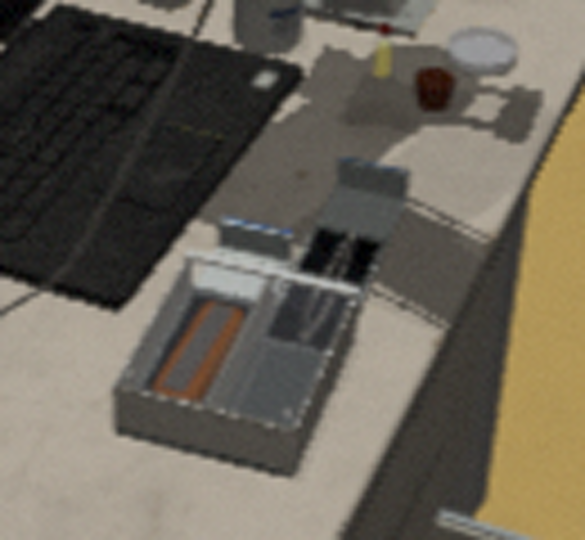

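Top view: hex lip home at crop (314,112), the rest hidden by the arm. Side view: the tweezers tray is out with its lip at crop (373,165), and stopper, vial and dish are standing. One numeric check first, then I'll hand in.

Run:
```python
from h import *
s=load("side0.npz");st=lambda p:[((p[:2]-C)@X).round(4),((p[:2]-C)@Y).round(4)]
q=lambda x,y,h:w(s,210-.4+x/4.5,130-.4+y/4.5,h)
for n,x,y,h in[("tw lip",373,165,.036),("hex lip",257,227,.036),("tweezer near end",305,338,.016),("tweezer far end",350,235,.016),("case a",173,395,.03),("case b",228,308,.03)]:print(n,st(q(x,y,h)))
from plant import *
print(get_obs()["force"],get_obs()["qvel"]);close_job()
```

```text
tw lip [np.float64(-0.2271), np.float64(0.0232)]
hex lip [np.float64(-0.1262), np.float64(-0.0349)]
tweezer near end [np.float64(-0.0452), np.float64(0.0276)]
tweezer far end [np.float64(-0.1647), np.float64(0.0246)]
case a [np.float64(0.0526), np.float64(-0.0325)]
case b [np.float64(-0.0416), np.float64(-0.0274)]
[ 0.38217396  1.65801674 -0.03459858] [ 2.41250969 -1.58543503 -1.53761377 -0.3481961   0.02096422 -0.68294791]
the job is handed in; nothing more can be done
```

I pushed the hex key tray fully home, then hooked the tweezers tray from behind its lip with closed fingers and drew it out to its stop. I handed the job in at about 8 s of the 43 s allowed. No verdict was reported.

- **Hex key tray:** the push ended against a hard stop, with force rising to 22 N and no further motion. The case stayed in place.
- **Tweezers tray:** the draw ended at its stop with about 47 N.
- **Final side picture:** the tweezers lip is about 101 mm further out than the home hex lip. The middle of the tweezers is about 5 mm from the tray's middle. The case is about 5 mm from its tray's middle.
- **Surroundings:** the stopper, vial and dish look undisturbed, and the gripper is clear of everything. I did not re-image the beaker, marker and timer, but the arm did not go near them.
- **Disagreements:** the side camera's sideways readings are 5–7 mm off the lane centres, though the lengthwise ones agree with the arm's own positions. In the last top picture the arm hid the tweezers lip, so that check rests on the side camera and the stop force alone. The arm was still settling slightly (joints about 2°/s, force about 1.7 N) when I handed in.

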